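# Post-expose a relief plate in the UV box

### The arm

A 6-joint arm with a two-finger parallel gripper is mounted at the origin on the work surface. World frame = base frame: x ahead of the robot, y to its left, z up, the work surface at z = 0. Lengths are in m, angles in rad, forces in N, time in s.
With the tool pointing down it reaches from about 0.25 to 0.775 m from the base axis. Payload 4 kg.
Tool frame: the origin (TCP) lies at the very end of the fingers, on their centre line; the grasp point (between the pads) lies 19 mm behind it; z points along the fingers, y is the line along which they close (so a half turn about z gives the same grasp; the last joint's range is limited). The gripper opens to 94 mm and grips with 3 to 60 N. Pads are 16 mm wide; open, the fingers measure 119 mm over their backs; the gripper's body (75 mm by 177 mm) begins 78 mm behind the grasp point.
Start: joints at [-1.316, 0.087, 1.371, -0, 1.684, -0.103], TCP at [0.193, -0.515, 0.206] pointing down, gripper open.
Joint ranges: [-3.1, 3.1], [-0.76, 2.03], [0.27, 2.55], [-1.08, 4.22], [0.17, 2.65], [-2.57, 2.57]. Speed limits (rad/s): [2.79, 2.79, 3.14, 3.14, 3.14, 3.14].

### API

Orientations are given as [roll, pitch, yaw] about the fixed x, y, z axes, in that order (R = Rz(yaw) Ry(pitch) Rx(roll)).
In Python, from bench import robot, vision gives the robot as it stands.
- The arm moves only by the shell command python3 -m crank 'ROWS'. ROWS is JSON, a list of rows, each a list of 3 entries, a list of its own where there are three numbers: the closure, from 0 (fully open) to 1 (shut), then the shift along the tool's x, y, z in m, then the turn, a rotation vector about the tool's x, y, z in degrees. A call has 1 to 8 rows; each row shifts and turns the commanded pose from where the row before left it, along the tool's axes as they then stand; what a row does not reach is not made up. A row lasts 1/10 s, in which the tool goes at most 50 mm and 8.59 degrees, less where a joint would pass 70% of its speed; a pose out of reach is approached as far as the arm can. A call with a gripper value outside its range is refused whole. The fingers move at their own pace and stop on an object; the grip force is fixed at half the most. Time passes only in rows, so rows that do not move let the fingers close. It gives the time, the measured TCP pose, the force, the opening and the grip force at its end, in the units of the state.
- robot.get_obs(): the state, without advancing time (a new reading comes with each control period).
- vision.snapshot(name): name is "side" or "top" or "wrist"; returns a dict with "color" (480x640x3 uint8, red, green, blue), "z_map" (480x640 float32, m along the optical axis (not along the pixel's ray), 0 where there is no reading), "fx", "fy", "cx", "cy" (pixels), "R" (3x3) and "t" (3): a world point X has camera coordinates R X + t. Camera axes: x right, y down, z forward; pixel columns grow to the right and rows downward; lengths in m; the calibration is good to about 2 mm. A picture is of the moment at which its call begins.
- robot.close_job(): hands the job in; it is judged then, once.
The state is a dict: "time": time; "joint_positions": joint angles; "qvel": joint speeds; "joint_torque": joint torques, N m; "tool_pos": TCP position; "ee_rot": TCP orientation; "wrist_force": force on the tool from outside, world axes, zero at the start; "wrist_torque": the same for the moment, N m; "width": finger opening in m; "finger_force": force on a finger pad.
Only numpy, scipy, OpenCV 4.12 (cv2) and the standard library are available. Lean on these libraries where they do the work, as an engineer would, in place of code of your own. Each camera call takes 0.05 s, during which the arm holds its last target. There are 200 camera calls.

### The job

Take the green printing plate by its pale bare top margin, draw it up out of the drying rack and lower it upright through the narrow slot in the metal guard on top of the UV box until none of the dark green coating shows above the guard, without forcing it. Keep it hanging still there, not leaning on the box, for at least three seconds and finish while still holding it: let go and it drops inside. Leave the other plates, the ink tube and the ink knife where they are.

Things in the scene. Friction and masses are not known exactly. Their poses are not given: they have to be found in the camera images.
- green_plate_center (a point): Centre of the green plate, a rigid relief plate 90 mm wide (its x), 8 mm thick (its y), 140 mm tall (its z, up), 0.09-0.18 kg; 70 mm below its top edge and above its lower edge. Dark green coating on both faces from the lower edge up to 85 mm; the upper 55 mm are the bare pale green margin, gripped across the 8 mm. At first it stands in a rack slot. Either face may go to either side of the box.
- green_plate: The same green plate; origin at the centre of its lower edge, axes as above (x width, y thickness, z up). In the rack its axes lie along the rack's.
- rack: Fixed wooden rack, 128 (x) by 196 (y) by 92 mm tall; origin under its centre on the table. Plates stand on its 15 mm base board in 12 mm wide slots, open at the top, that hold 13.5 mm of both upright edges. Slots at y = -64, -32, 0, 32, 64 mm; the three plates are in those at -64, 0 and 64, in any order, tops 155 mm above the table. A plate must rise 77 mm to be clear.
- slot (a point): Centre of the slot's mouth at the top face of the aluminium guard, 168 mm above the table. x across the slot, y along it, z up. Slot 10 mm (x) by 92 mm (y) with a 4 mm bevel round its upper edge, straight down through the 22 mm thick guard (52 by 130 mm, standing 18 mm above the lid). Below, the box is open to its floor, 154 mm under the mouth: a plate let go vanishes inside.
- uv_box: Fixed dark grey steel UV exposure box, 150 mm (x) by 200 mm (y), lid 150 mm above the table; origin at the centre of its underside on the table, front panel with timer dial and red switch facing its -x. Nothing on it needs operating.
- blue_plate: Blue plate of the same size and form, in another rack slot, to be left there; origin at the centre of its lower edge.
- orange_plate: Orange plate of the same size and form, in another rack slot, to be left there; origin at the centre of its lower edge.
- ink_tube: Loose ink tube with a yellow band, 105 mm long (x), 34 mm wide, 22 mm tall, lying on the table; origin under its middle. Leave it alone.
- ink_knife: Loose ink knife with a wooden handle, 280 mm long (x, blade to +x, 65 mm wide), lying on the table; origin on its underside. Leave it alone.
Not all that is in view belongs to the job. Of the things like the rack, leave any that is yellow; of the rest the smaller one is meant. Leave any pink look-alike of the green_plate alone.

How it is judged:
By the outcome, as a careful person would: the job done as asked, in the order asked, and still so for the second after the job is handed in, while the arm keeps its last pose, push and grip.
It also fails if it takes over 58 s, if anything falls off the work surface, if the arm or the gripper's body presses on something with over 40 N, if the wrist force passes 120 N, or if a joint passes its speed limit or range.

## Working session

There is one attempt and no reset: what is moved stays moved. The work goes in short steps, Python scripts to look and compute and a shell command to move; the robot and the scene stay as the last step left them, time stands still between calls to the robot, and variables do not carry over. Pictures are saved under pics/ and viewed, at most 10 in all, crops included, and the job is handed in when it is done.

```bash
mkdir -p pics; ls; cat > h.py <<'E'
import numpy as np, cv2
from bench import robot, vision
def snap(n,tag):
    s=vision.snapshot(n); np.savez('pics/%s.npz'%tag,**s)
    cv2.imwrite('pics/%s.png'%tag,s['color'][:,:,::-1]); return s
def load(tag): return dict(np.load('pics/%s.npz'%tag))
def px(s,u,v,z=None):
    if z is None: z=float(s['z_map'][int(v),int(u)])
    c=np.array([(u-s['cx'])/s['fx']*z,(v-s['cy'])/s['fy']*z,z]); return s['R'].T@(c-s['t'])
def atz(s,u,v,Z):
    d=s['R'].T@np.array([(u-s['cx'])/s['fx'],(v-s['cy'])/s['fy'],1]); o=-s['R'].T@s['t']
    return o+d*(Z-o[2])/d[2]
def cloud(s):
    v,u=np.mgrid[:480,:640]; z=s['z_map']
    c=np.stack([(u-s['cx'])/s['fx']*z,(v-s['cy'])/s['fy']*z,z],-1); return (c-s['t'])@s['R']
E
python3 - <<'E'
from h import *
for n in('top','side'): s=snap(n,n+'1')
o=robot.get_obs(); print(o)
E
```

```text
pics
{'time': 0.1, 'joint_positions': array([-1.31608928e+00,  8.78446305e-02,  1.37206927e+00, -1.89460729e-05,
        1.68359358e+00, -1.03121930e-01]), 'qvel': array([ 0.00077638, -0.00137573, -0.00340631, -0.00138725,  0.00169481,
       -0.00081697]), 'joint_torque': array([ 2.99439300e-03, -3.41248548e+01, -3.03303516e+01,  7.20211607e-02,
        3.03541089e-02, -8.94115306e-05]), 'tool_pos': array([ 0.19248835, -0.51469971,  0.20445832]), 'ee_rot': array([-3.13968606e+00, -1.78381194e-04,  3.57826694e-01]), 'wrist_force': array([-0.06800306,  0.2054885 ,  0.46558624]), 'wrist_torque': array([ 0.04921742, -0.03052147,  0.0248152 ]), 'finger_force': 0.0, 'width': 0.09375816107971804}
```

View pics/top1.png

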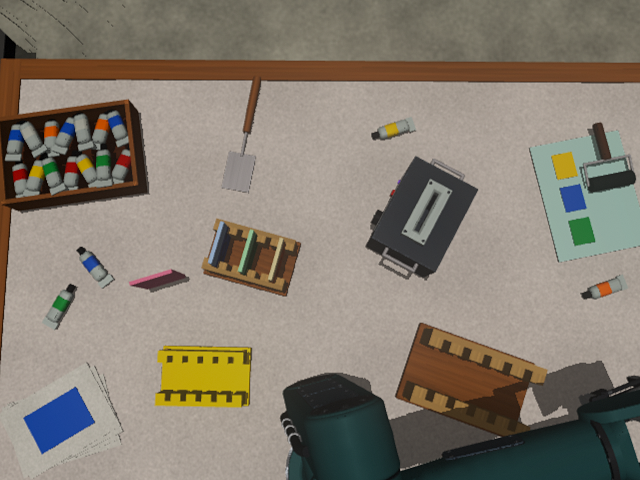

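View pics/side1.png

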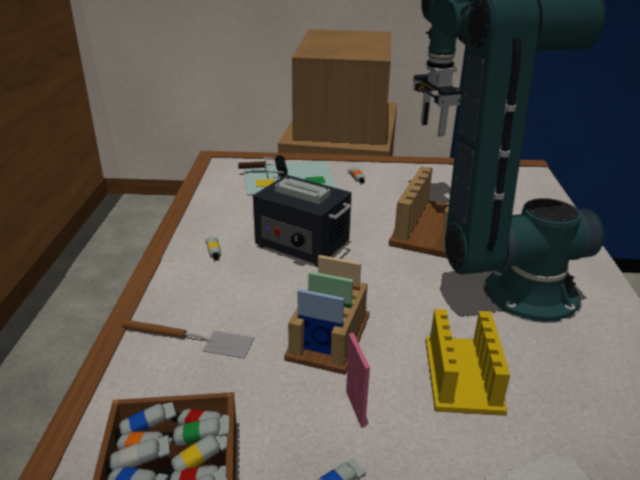

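Top view: the plates stand in the small wooden rack at (252,257), blue (217,243), green (247,252), orange (278,258). Look-alikes to leave alone are the pink plate (158,280), the yellow rack (204,376) and the larger empty rack (470,378). The UV box slot is at (430,211). I choose the green plate at (247,252) and will check it in a crop.

```bash
python3 - <<'E'
from h import *
s=load('top1'); im=s['color'][:,:,::-1]
a=cv2.resize(im[210:300,195:310],None,fx=5,fy=5,interpolation=cv2.INTER_CUBIC)[:450]
b=cv2.resize(im[160:270,370:475],None,fx=4,fy=4,interpolation=cv2.INTER_CUBIC)[:450]
cv2.imwrite('pics/crop1.png',np.hstack([a[:440,:400][:, :],b[:440,:400]]))
P=cloud(s); print('cam',-s['R'].T@s['t'], s['fx'])
def rect(m,name):
    p=P[m]; r=cv2.minAreaRect(p[:,:2].astype(np.float32)); print(name,m.sum(),r,np.median(p[:,2]),p[:,2].min(),p[:,2].max())
m=np.zeros((480,640),bool); m[215:300,195:305]=1
hsv=cv2.cvtColor(s['color'],cv2.COLOR_RGB2HSV)
top=m&(P[:,:,2]>.145)&(P[:,:,2]<.165)
for nm,lo,hi in(('green',40,85),('blue',95,125),('orange',5,25)):
    rect(top&(hsv[:,:,0]>=lo)&(hsv[:,:,0]<=hi),nm)
rect(m&(P[:,:,2]>.08)&(P[:,:,2]<.1),'racktop')
m[:]=0; m[150:285,360:480]=1
g=m&(P[:,:,2]>.160)&(P[:,:,2]<.176); rect(g,'guard')
rect(m&(abs(P[:,:,2]-.15)<.006),'lid')
E
```

```text
cam [0.31918534 0.05617995 1.39931254] 608.4179001080676
green 191 ((0.4687964618206024, 0.18999116122722626), (0.008811422623693943, 0.08950970321893692), 74.81094360351562) 0.15488018610180745 0.14517592781287283 0.16082249892589134
blue 203 ((0.48617544770240784, 0.2514217793941498), (0.008797713555395603, 0.08893691003322601), 74.86865234375) 0.1544824831774722 0.1451328983037758 0.16288430232391404
orange 191 ((0.46657752990722656, 0.18956893682479858), (0.13632801175117493, 0.08981464803218842), 76.30960845947266) 0.15410329838025144 0.14509757914486127 0.16155112099001512
racktop 1604 ((0.46899324655532837, 0.19044345617294312), (0.18045009672641754, 0.11347290128469467), 74.56792449951172) 0.09159326159207792 0.08002987594642212 0.09989504545141469
guard 1375 ((0.5487481951713562, -0.18279919028282166), (0.05231719836592674, 0.13109363615512848), 61.39393997192383) 0.16729093154363397 0.1601128715759719 0.1746315139941243
lid 5097 ((0.5487460494041443, -0.18312212824821472), (0.15052935481071472, 0.20155909657478333), 61.31302261352539) 0.14957516155342437 0.14405728868583523 0.1559962865483249
```

View pics/crop1.png

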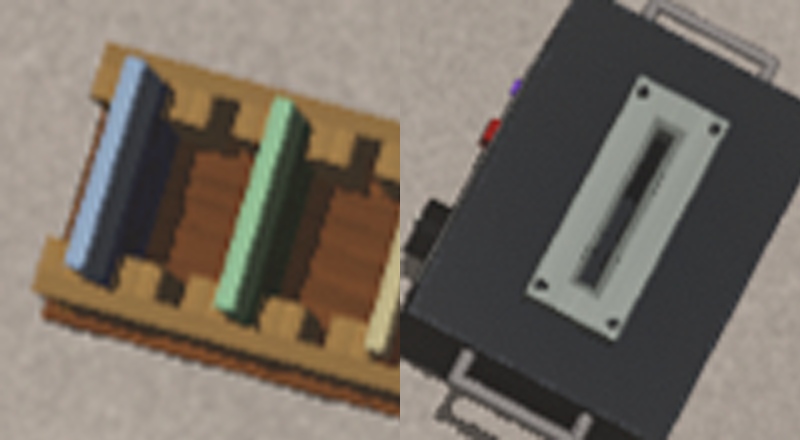

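The crop confirms the choice: the green plate with its pale top edge is in the middle slot, and the neighbouring plates have almost no clearance to fully open fingers. I'll approach with the fingers about 40 mm open.

```bash
python3 -m crank '[[0.58,[0,0,-0.013],[0,0,7.2]],[0.58,[0,0,-0.013],[0,0,7.2]],[0.58,[0,0,-0.013],[0,0,7.2]],[0.58,[0,0,-0.013],[0,0,7.2]],[0.58,[0,0,-0.013],[0,0,6.9]],[0.58,[0.005,-0.042,0],[0,0,0]],[0.58,[0.005,-0.042,0],[0,0,0]],[0.58,[0.005,-0.042,0],[0,0,0]]]'
python3 -m crank '[[0.58,[0.005,-0.042,0],[0,0,0]],[0.58,[0.005,-0.042,0],[0,0,0]],[0.58,[0.005,-0.042,0],[0,0,0]],[0.58,[0.005,-0.042,0],[0,0,0]],[0.58,[0.005,-0.042,0],[0,0,0]],[0.58,[0.005,-0.042,0],[0,0,0]],[0.58,[0.005,-0.042,0],[0,0,0]],[0.58,[0.005,-0.042,0],[0,0,0]]]'
cat >> h.py <<'E'
from scipy.spatial.transform import Rotation as Ro
def togo(tgt,yaw):
    o=robot.get_obs(); R=Ro.from_euler('xyz',o['ee_rot']); T=Ro.from_euler('xyz',[np.pi,0,np.radians(yaw)])
    print('t',o['time'],'pos',o['tool_pos'].round(4),'rpy',np.degrees(o['ee_rot']).round(2),'w',round(o['width'],4),'F',o['wrist_force'].round(2),'ff',round(o['finger_force'],1))
    print('shift tool',(R.inv().apply(np.array(tgt)-o['tool_pos'])).round(4),'turn',np.degrees((R.inv()*T).as_rotvec()).round(2))
E
python3 -c "
from h import *
togo([.4688,.1900,.27],-15.2)"
```

```text
time: 0.9
tool_pos: [0.2403, -0.3962, 0.2698]
ee_rot: [-3.14, 0.001, -0.266]
wrist_force: [0.2, 0.7, 0.2]
width: 0.0399
finger_force: 0.0
time: 1.7
tool_pos: [0.3669, -0.082, 0.2701]
ee_rot: [3.142, 0.0, -0.266]
wrist_force: [0.2, -0.1, 0.0]
width: 0.0396
finger_force: 0.0
t 1.7 pos [ 0.3669 -0.082   0.2701] rpy [180.     0.   -15.21] w 0.0396 F [ 0.19 -0.09  0.01] ff 0.0
shift tool [ 2.700e-02 -2.892e-01  1.000e-04] turn [ 0.    0.   -0.01]
```

```bash
python3 -m crank '[[0.58,[0.004,-0.042,0],[0,0,0]],[0.58,[0.004,-0.042,0],[0,0,0]],[0.58,[0.004,-0.042,0],[0,0,0]],[0.58,[0.004,-0.042,0],[0,0,0]],[0.58,[0.004,-0.042,0],[0,0,0]],[0.58,[0.004,-0.042,0],[0,0,0]],[0.58,[0.003,-0.037,0],[0,0,0]],[0.58,[0,0,0],[0,0,0]]]'
python3 - <<'E'
from h import *
togo([.4688,.1900,.27],-15.2)
s=snap('wrist','w1'); P=cloud(s); h=cv2.cvtColor(s['color'],cv2.COLOR_RGB2HSV)
m=(h[:,:,0]>40)&(h[:,:,0]<85)&(h[:,:,1]>40)&(P[:,:,2]>.14)&(P[:,:,2]<.17)
print(m.sum(),cv2.minAreaRect(P[m][:,:2].astype(np.float32)),np.median(P[m][:,2]))
E
```

```text
time: 2.5
tool_pos: [0.4688, 0.1915, 0.2686]
ee_rot: [3.141, 0.003, -0.26]
wrist_force: [0.0, -0.3, -0.2]
width: 0.0392
finger_force: 0.0
t 2.5 pos [0.4688 0.1915 0.2686] rpy [ 1.7998e+02  1.7000e-01 -1.4900e+01] w 0.0392 F [ 0.03 -0.28 -0.15] ff 0.0
shift tool [ 0.0004  0.0014 -0.0014] turn [0.02 0.17 0.3 ]
955 ((0.469307005405426, 0.18835784494876862), (0.007808587979525328, 0.09005481004714966), 74.51437377929688) 0.15563937760119628
```

View pics/w1.png

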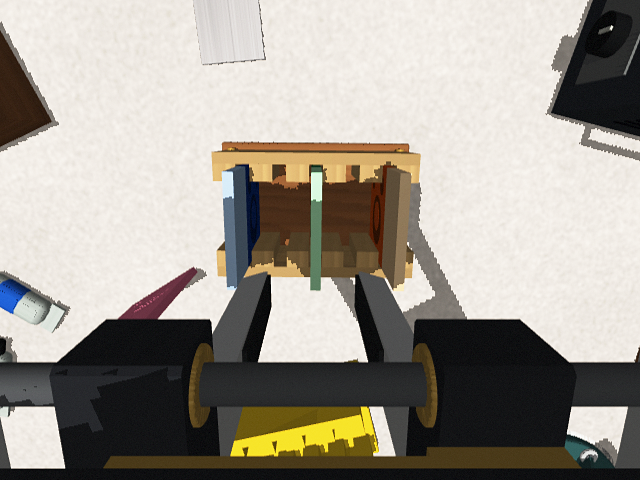

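The wrist view shows the green plate's top edge at column 316, midway between the fingertips (about 262 and 365) with free space on both sides. Descending.

```bash
python3 -m crank '[[0.58,[0,0.001,0.025],[0,0,0]],[0.58,[0,0.001,0.03],[0,0,0]],[0.58,[0,0,0.03],[0,0,0]],[0.58,[0,0,0.03],[0,0,0]],[0.58,[0,0,0.025],[0,0,0]],[0.58,[0,0,0.015],[0,0,0]],[0.58,[0,0,0],[0,0,0]],[0.58,[0,0,0],[0,0,0]]]'; python3 -c "
from h import *
togo([.469,.189,.115],-15.3)"
```

```text
time: 3.35
tool_pos: [0.4681, 0.1852, 0.1159]
ee_rot: [3.141, -0.0, -0.267]
wrist_force: [0.0, -1.3, 0.0]
width: 0.0397
finger_force: 0.0
t 3.35 pos [0.4681 0.1852 0.1159] rpy [ 1.7998e+02 -2.0000e-02 -1.5270e+01] w 0.0397 F [ 0.04 -1.31  0.  ] ff 0.0
shift tool [-0.0001 -0.0039  0.0009] turn [ 0.02 -0.02  0.03]
```

```bash
python3 -m crank '[[0.58,[0,-0.003,0],[0,0,0]],[0.58,[0,0,0],[0,0,0]],[0.7,[0,0,0],[0,0,0]],[0.8,[0,0,0],[0,0,0]],[0.9,[0,0,0],[0,0,0]],[1,[0,0,0],[0,0,0]],[1,[0,0,0],[0,0,0]],[1,[0,0,0],[0,0,0]]]'; python3 -c "
from h import *
togo([.469,.189,.115],-15.3)"
```

```text
time: 4.15
tool_pos: [0.4689, 0.189, 0.1155]
ee_rot: [3.142, 0.0, -0.265]
wrist_force: [0.1, 0.1, 0.3]
width: 0.0076
finger_force: 30.0
t 4.15 pos [0.4689 0.189  0.1155] rpy [180.    0.  -15.2] w 0.0076 F [0.11 0.1  0.26] ff 30.0
shift tool [ 0.0001 -0.      0.0005] turn [0.  0.  0.1]
```

Gripped (30 N, 7.6 mm). Now lifting slowly.

```bash
python3 -m crank '[[1,[0,0,-0.01],[0,0,0]],[1,[0,0,-0.015],[0,0,0]],[1,[0,0,-0.015],[0,0,0]],[1,[0,0,-0.015],[0,0,0]],[1,[0,0,-0.015],[0,0,0]],[1,[0,0,-0.015],[0,0,0]],[1,[0,0,-0.015],[0,0,0]],[1,[0,0,-0.015],[0,0,0]]]'
python3 -m crank '[[1,[0,0,-0.02],[0,0,0]],[1,[0,0,-0.02],[0,0,0]],[1,[0,0,-0.02],[0,0,0]],[1,[0,0,-0.015],[0,0,0]],[1,[0,0,0],[0,0,0]],[1,[0,0,0],[0,0,0]],[1,[0,0,0],[0,0,0]]]'
python3 - <<'E'
from h import *
togo([.5487,-.183,.305],-28.65)
s=snap('side','s2'); cv2.imwrite('pics/s2c.png',cv2.resize(s['color'][150:390,230:430,::-1],None,fx=2.4,fy=2.4))
E
```

```text
time: 4.95
tool_pos: [0.4689, 0.189, 0.2318]
ee_rot: [-3.142, -0.0, -0.265]
wrist_force: [-0.5, -0.2, -1.1]
width: 0.0078
finger_force: 30.0
time: 5.65
tool_pos: [0.4685, 0.1889, 0.3042]
ee_rot: [3.14, 0.002, -0.265]
wrist_force: [0.4, -0.1, -1.3]
width: 0.0074
finger_force: 30.0
t 5.65 pos [0.4685 0.1889 0.3042] rpy [ 1.7993e+02  1.1000e-01 -1.5200e+01] w 0.0074 F [ 0.36 -0.08 -1.26] ff 30.0
shift tool [ 0.1749  0.3379 -0.0007] turn [ 0.08  0.1  13.45]
```

View pics/s2c.png

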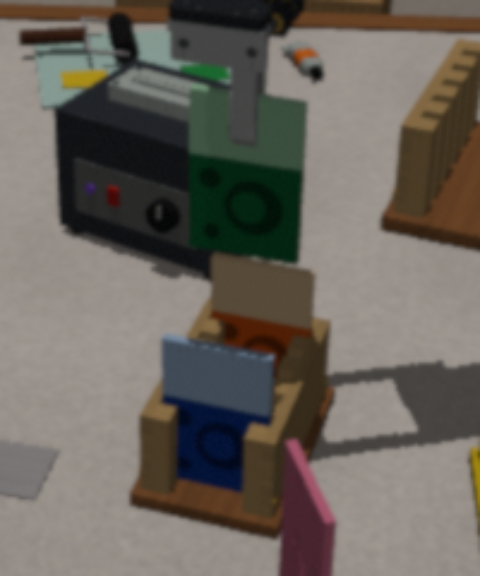

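Side crop: the green plate hangs clear and upright above the rack at about (250,175), and the blue and orange plates are undisturbed. Next I measure its pose in the hand and refine the slot centre.

```bash
python3 - <<'E'
from h import *
o=robot.get_obs(); R=Ro.from_euler('xyz',o['ee_rot']).as_matrix(); print(o['tool_pos'].round(4))
s=load('s2'); P=cloud(s); h=cv2.cvtColor(s['color'],cv2.COLOR_RGB2HSV)
Q=(P-o['tool_pos'])@R
m=(h[:,:,0]>40)&(h[:,:,0]<90)&(h[:,:,1]>40)&(abs(Q[:,:,1])<.02)&(abs(Q[:,:,0])<.07)&(Q[:,:,2]<.13)&(Q[:,:,2]>-.06)
q=Q[m]; print(m.sum()); c=q.mean(0); n=np.linalg.svd(q-c)[2][2]; print('normal',n*np.sign(n[1]),'c',c)
print('ext',np.percentile(q,[.5,99.5],axis=0), cv2.minAreaRect(q[:,[0,2]].astype(np.float32)))
# slot & guard in top1
s=load('top1');P=cloud(s);g=cv2.cvtColor(s['color'],cv2.COLOR_RGB2GRAY)
a=np.radians(61.35);ux=np.array([np.cos(a),np.sin(a)]);uy=np.array([-ux[1],ux[0]])
c=np.array([.5487,-.183]); L=np.stack([atz(s,u,v,.168)[:2]-c for v in range(480) for u in range(640)]).reshape(480,640,2)
X=L@ux;Y=L@uy
def edges(msk,co,gr):
    b=np.arange(gr[0],gr[1],.001); i=np.digitize(co[msk],b); return [(round(b[k]*1000),int(g[msk][i==k+1].mean())) for k in range(len(b)-1) if (i==k+1).any()]
print('across',edges(abs(Y)<.035,X,(-.034,.034)))
print('along',[e for e in edges(abs(X)<.003,Y,(-.072,.072)) if abs(e[0])>38])
E
```

```text
[0.4684 0.1889 0.3041]
2866
normal [-0.00549512  0.99998436  0.00104293] c [-0.00087338 -0.00375201  0.0304676 ]
ext [[-0.04481873 -0.00819941 -0.0403677 ]
 [ 0.04395431  0.00144222  0.09978335]] ((-0.0001907162368297577, 0.02985483780503273), (0.14309322834014893, 0.09053297340869904), 89.961181640625)
across [(-34, 52), (-33, 52), (-32, 52), (-31, 51), (-30, 50), (-29, 50), (-28, 60), (-27, 82), (-26, 115), (-25, 147), (-24, 155), (-23, 153), (-22, 151), (-21, 150), (-20, 149), (-19, 151), (-18, 151), (-17, 150), (-16, 151), (-15, 151), (-14, 153), (-13, 154), (-12, 153), (-11, 149), (-10, 142), (-9, 123), (-8, 113), (-7, 111), (-6, 104), (-5, 87), (-4, 59), (-3, 42), (-2, 42), (-1, 45), (0, 45), (1, 45), (2, 44), (3, 48), (4, 58), (5, 74), (6, 97), (7, 112), (8, 118), (9, 134), (10, 148), (11, 150), (12, 150), (13, 151), (14, 152), (15, 153), (16, 153), (17, 152), (18, 153), (19, 154), (20, 154), (21, 155), (22, 157), (23, 156), (24, 149), (25, 130), (26, 90), (27, 57), (28, 49), (29, 51), (30, 52), (31, 53), (32, 54)]
along [(-72, 52), (-71, 52), (-70, 52), (-69, 51), (-68, 66), (-67, 94), (-66, 120), (-65, 143), (-64, 156), (-63, 152), (-62, 150), (-61, 151), (-60, 152), (-59, 151), (-58, 151), (-57, 151), (-56, 149), (-55, 153), (-54, 151), (-53, 146), (-52, 141), (-51, 127), (-50, 118), (-49, 110), (-48, 105), (-47, 92), (-46, 77), (-45, 60), (-44, 52), (-43, 54), (-42, 50), (-41, 48), (-40, 42), (-39, 36), (39, 53), (40, 51), (41, 52), (42, 49), (43, 51), (44, 58), (45, 76), (46, 102), (47, 118), (48, 140), (49, 148), (50, 159), (51, 156), (52, 154), (53, 158), (54, 155), (55, 157), (56, 156), (57, 155), (58, 159), (59, 156), (60, 157), (61, 159), (62, 139), (63, 120), (64, 74), (65, 53), (66, 50), (67, 52), (68, 54), (69, 56), (70, 55)]
```

```bash
python3 -m crank '[[1,[0.01,0.019,0],[0,0,0]],[1,[0.0176,0.0338,0],[0,0,0]],[1,[0.0176,0.0338,0],[0,0,0]],[1,[0.0176,0.0338,0],[0,0,0]],[1,[0.0176,0.0338,0],[0,0,0]],[1,[0.0176,0.0338,0],[0,0,0]],[1,[0.0176,0.0338,0],[0,0,0]],[1,[0.0176,0.0338,0],[0,0,0]]]'
python3 -m crank '[[1,[0.0176,0.0338,0],[0,0,0]],[1,[0.0176,0.0338,0],[0,0,0]],[1,[0.008,0.015,0],[0,0,0]],[1,[0,0,0],[0,0,4.5]],[1,[0,0,0],[0,0,4.5]],[1,[0,0,0],[0,0,4.4]],[1,[0,0,0],[0,0,0]],[1,[0,0,0],[0,0,0]]]'
python3 - <<'E'
from h import *
togo([.5498,-.1835,.287],-28.65)
s=snap('wrist','w3');s2=snap('side','s3')
E
```

```text
time: 6.5
tool_pos: [0.5302, -0.094, 0.3043]
ee_rot: [-3.142, 0.002, -0.265]
wrist_force: [0.5, -0.3, -1.0]
width: 0.008
finger_force: 30.0
time: 7.3
tool_pos: [0.5504, -0.183, 0.3051]
ee_rot: [-3.141, 0.001, -0.497]
wrist_force: [1.0, -0.6, -1.4]
width: 0.0076
finger_force: 30.0
t 7.3 pos [ 0.5504 -0.183   0.3051] rpy [-1.7999e+02  6.0000e-02 -2.8470e+01] w 0.0076 F [ 1.04 -0.57 -1.37] ff 30.0
shift tool [-0.0002  0.0007  0.0181] turn [-0.01  0.06  0.18]
```

View pics/w3.png

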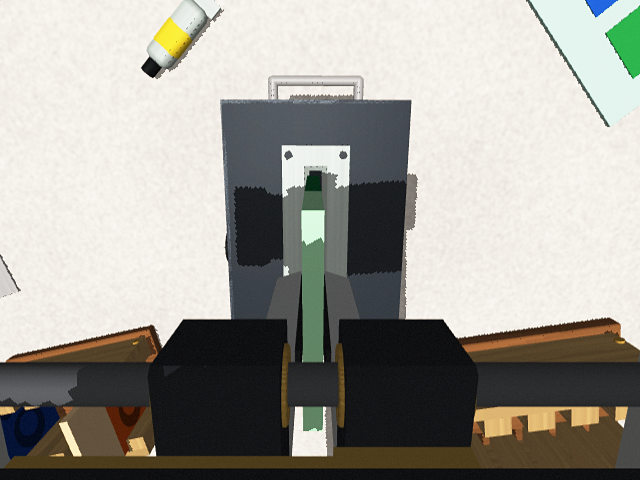

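The wrist view shows the plate's far edge at about (314,180-210), right at the slot's far end (315,168). The guard spans columns 282-349. Measuring the relative offset in the tool frame, with an enlarged crop.

```bash
python3 - <<'E'
from h import *
o=robot.get_obs(); R=Ro.from_euler('xyz',o['ee_rot']).as_matrix(); tp=o['tool_pos']; print(tp.round(4),np.degrees(o['ee_rot']).round(2))
s=load('w3'); P=cloud(s); Q=(P-tp)@R; im=s['color']
cv2.imwrite('pics/w3c.png',cv2.resize(im[135:285,265:365,::-1],None,fx=4,fy=4,interpolation=cv2.INTER_NEAREST))
zg=tp[2]-.168
def tl(u,v,Z=.168): return ((atz(s,u,v,Z)-tp)@R).round(4)
m=abs(P[:,:,2]-.168)<.004; m&=(abs(Q[:,:,1])<.05)&(abs(Q[:,:,0])<.12); m[280:]=0
q=Q[m]; print('guard z',np.median(P[m][:,2]),'xmax',np.percentile(q[:,0],[98,99.5]))
for x in np.arange(.03,.07,.006):
    k=abs(q[:,0]-x)<.003; print(round(x,3),k.sum(),q[k][:,1].min().round(4),q[k][:,1].max().round(4))
for v in (176,182,188,194,200,206,212,220,235): print(v,[ (u,Q[v,u].round(3).tolist()) for u in (305,310,315,320)][1:3])
E
```

```text
[ 0.5504 -0.1832  0.3053] [-1.800e+02  3.000e-02 -2.851e+01]
guard z 0.1685829808326072 xmax [0.06398648 0.06473877]
0.03 394 -0.0235 0.0283
0.036 375 -0.0233 0.0282
0.042 403 -0.0233 0.028
0.048 504 -0.0232 0.0285
0.054 543 -0.0231 0.0284
0.06 541 -0.023 0.0284
0.066 204 -0.0229 0.0284
176 [(310, [0.045, -0.001, 0.091]), (315, [0.045, 0.002, 0.091])]
182 [(310, [0.045, -0.001, 0.053]), (315, [0.045, 0.002, 0.053])]
188 [(310, [0.045, -0.001, 0.024]), (315, [0.045, 0.002, 0.023])]
194 [(310, [0.045, -0.001, 0.001]), (315, [0.045, 0.002, 0.002])]
200 [(310, [0.045, -0.001, -0.017]), (315, [0.045, 0.001, -0.016])]
206 [(310, [0.045, -0.001, -0.032]), (315, [0.045, 0.001, -0.031])]
212 [(310, [0.045, -0.0, -0.042]), (315, [0.045, 0.001, -0.041])]
220 [(310, [0.042, -0.0, -0.04]), (315, [0.041, 0.001, -0.039])]
235 [(310, [0.036, -0.001, -0.04]), (315, [0.036, 0.001, -0.04])]
```

View pics/w3c.png

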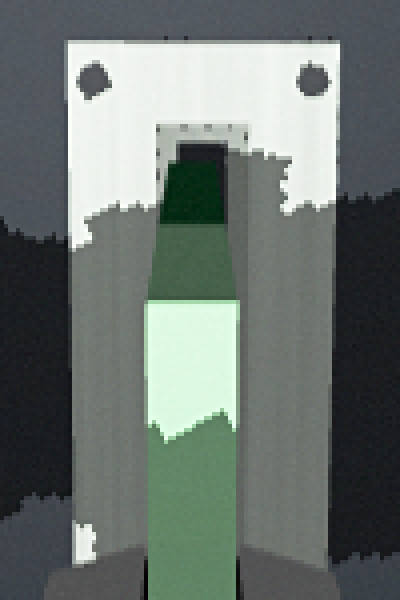

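The enlarged crop shows the plate's far edge displaced left (centre column about 194) of the slot bevel centre (about 203), so roughly 2 mm in +tool y. Computing it exactly.

```bash
python3 - <<'E'
from h import *
o=robot.get_obs(); R=Ro.from_euler('xyz',o['ee_rot']).as_matrix(); tp=o['tool_pos']
s=load('w3'); im=s['color']
U=lambda c:265+(c+.5)/4-.5; V=lambda r:135+(r+.5)/4-.5
def tl(c,r,Z): return ((atz(s,U(c),V(r),Z)-tp)@R).round(4)
print('guard far corners',tl(67,40,.168),tl(340,40,.168))
print('guard near',tl(72,440,.168),tl(330,440,.168))
print('bevel outer far',tl(157,124,.168),tl(248,124,.168),'inner',tl(177,143,.164),tl(227,143,.164))
q=((cloud(s)-tp)@R)
for v in (178,184,196,203,206):
    k=[u for u in range(290,340) if abs(q[v,u,0]-.045)<.004]
    z=np.median(q[v,k,2]); print(v,'z',z.round(3),'y',[ (np.linalg.solve(np.eye(3),q[v,u])[1]).round(4) for u in (k[0],k[-1])], 'mid',((q[v,k[0],1]+q[v,k[-1],1])/2).round(4), 'x',np.median(q[v,k,0]).round(4))
# side: plate faces/lateral check
s=load('s3'); P=cloud(s); q=(P-tp)@R
m=(abs(P[:,:,2]-.168)<.003)&(abs(q[:,:,1])<.06)&(abs(q[:,:,0])<.1); g=q[m]
print('side guard',m.sum(),cv2.minAreaRect(g[:,:2].astype(np.float32)))
h=cv2.cvtColor(s['color'],cv2.COLOR_RGB2HSV)
m=(h[:,:,0]>40)&(h[:,:,0]<90)&(h[:,:,1]>40)&(abs(q[:,:,1])<.02)&(abs(q[:,:,0])<.07)&(q[:,:,2]<.12)
g=q[m]; print('side plate',m.sum(),np.percentile(g,[1,99],axis=0).round(4),cv2.minAreaRect(g[:,[0,2]].astype(np.float32)))
E
```

```text
guard far corners [ 0.065  -0.0233  0.1373] [0.065  0.0287 0.1373]
guard near [-0.0138 -0.0238  0.1373] [-0.0138  0.0284  0.1373]
bevel outer far [ 0.0492 -0.0063  0.1373] [0.0492 0.0113 0.1373] inner [ 0.0453 -0.0024  0.1413] [0.0453 0.0074 0.1413]
178 z 0.077 y [np.float64(-0.0031), np.float64(0.0039)] mid 0.0004 x 0.0454
184 z 0.042 y [np.float64(-0.0032), np.float64(0.0039)] mid 0.0004 x 0.0454
196 z -0.005 y [np.float64(-0.0033), np.float64(0.0041)] mid 0.0004 x 0.0453
203 z -0.025 y [np.float64(-0.0033), np.float64(0.0041)] mid 0.0004 x 0.0453
206 z -0.032 y [np.float64(-0.0035), np.float64(0.0042)] mid 0.0004 x 0.0453
side guard 458 ((-0.0022830963134765625, 0.001948133111000061), (0.06118720397353172, 0.1345701366662979), 89.3333740234375)
side plate 1718 [[-0.047  -0.0115 -0.2567]
 [ 0.0425  0.0042  0.0986]] ((-0.0012634582817554474, -0.0895484983921051), (0.09600432962179184, 0.3808250427246094), 0.3306664824485779)
```

```bash
python3 -m crank '[[1,[-0.0008,0.002,0],[0,0,0.3]],[1,[0,0,0.01],[0,0,0]],[1,[0,0,0.01],[0,0,0]],[1,[0,0,0.008],[0,0,0]],[1,[0,0,0],[0,0,0]],[1,[0,0,0],[0,0,0]]]'
python3 - <<'E'
from h import *
togo([.5498,-.1835,.287],-28.65)
s=snap('wrist','w4')
cv2.imwrite('pics/w4c.png',cv2.resize(s['color'][100:250,265:365,::-1],None,fx=4,fy=4,interpolation=cv2.INTER_NEAREST))
E
```

```text
time: 8.0
tool_pos: [0.5486, -0.1849, 0.2768]
ee_rot: [3.141, 0.001, -0.504]
wrist_force: [-0.3, 0.6, -1.1]
width: 0.0078
finger_force: 30.0
t 8.0 pos [ 0.5486 -0.1849  0.2768] rpy [ 1.7999e+02  6.0000e-02 -2.8890e+01] w 0.0078 F [-0.28  0.58 -1.12] ff 30.0
shift tool [ 0.0004 -0.0018 -0.0102] turn [ 0.01  0.06 -0.24]
```

View pics/w4c.png

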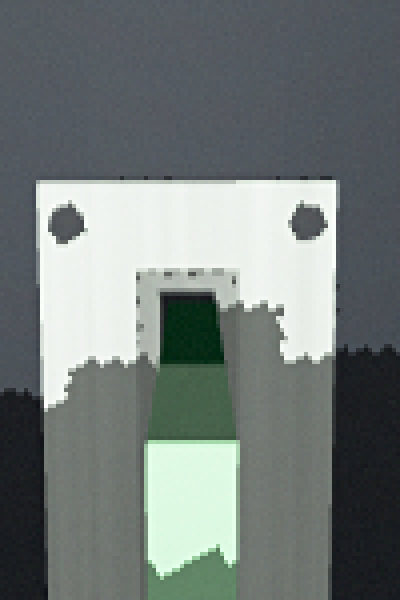

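The plate is now nearly centred: slot bevel centre column is 187.5, the plate's about 190-192. Refining.

```bash
cat > m.py <<'E'
from h import *
import sys
def meas(tag,v0,far,near,bo,bi):
    o=robot.get_obs(); R=Ro.from_euler('xyz',o['ee_rot']).as_matrix(); tp=o['tool_pos']; s=load(tag)
    tl=lambda c,r,Z:((atz(s,265+(c+.5)/4-.5,v0+(r+.5)/4-.5,Z)-tp)@R).round(4)
    print('pos',tp.round(4))
    for n,(a,b,r),Z in(('far',far,.168),('near',near,.168),('bevel out',bo,.168),('bevel in',bi,.164)):
        A,B=tl(a,r,Z),tl(b,r,Z); print(n,'x',A[0],'y',A[1],B[1],'mid',((A+B)/2)[1].round(5))
    P=cloud(s); q=(P-tp)@R
    for v in range(v0,v0+140,5):
        k=[u for u in range(290,340) if abs(q[v,u,0]-.045)<.004 and abs(q[v,u,1])<.009 and q[v,u,2]<.105]
        if len(k)>8: print(v,len(k),'z',np.median(q[v,k,2]).round(3),'mid',((q[v,k[0],1]+q[v,k[-1],1])/2).round(4),'x',np.median(q[v,k,0]).round(4))
E
python3 -c "
from m import *
meas('w4',100,(37,339,180),(47,330,599),(137,239,269),(160,215,292))"
```

```text
pos [ 0.5488 -0.185   0.2775]
far x 0.0652 y -0.0262 0.0262 mid 0.0
near x -0.0102 y -0.0262 0.0261 mid -5e-05
bevel out x 0.05 y -0.009 0.0089 mid -5e-05
bevel in x 0.0456 y -0.005 0.0048 mid -0.0001
175 12 z 0.099 mid 0.0006 x 0.0452
180 14 z 0.065 mid 0.0006 x 0.0452
185 15 z 0.038 mid 0.0003 x 0.0452
190 16 z 0.016 mid 0.0006 x 0.0452
195 18 z -0.001 mid 0.0005 x 0.0452
200 20 z -0.017 mid 0.0005 x 0.0452
205 22 z -0.029 mid 0.0005 x 0.0452
210 22 z -0.039 mid 0.0005 x 0.0451
215 22 z -0.04 mid 0.0005 x 0.0433
220 22 z -0.039 mid 0.0005 x 0.0416
```

```bash
python3 -m crank '[[1,[-0.0002,-0.0005,0],[0,0,0]],[1,[0,0,0.003],[0,0,0]],[1,[0,0,0.003],[0,0,0]],[1,[0,0,0.003],[0,0,0]],[1,[0,0,0.003],[0,0,0]],[1,[0,0,0.003],[0,0,0]],[1,[0,0,0.003],[0,0,0]],[1,[0,0,0],[0,0,0]]]'
python3 -c "
from h import *
togo([.5498,-.1835,.18],-28.65)"
python3 -m crank '[[1,[0,0,0.003],[0,0,0]],[1,[0,0,0.003],[0,0,0]],[1,[0,0,0.002],[0,0,0]],[1,[0,0,0],[0,0,0]]]'
```

```text
time: 8.85
tool_pos: [0.5487, -0.1843, 0.2587]
ee_rot: [3.141, 0.001, -0.504]
wrist_force: [0.3, 0.1, -1.1]
width: 0.0078
finger_force: 30.0
t 8.85 pos [ 0.5487 -0.1843  0.2587] rpy [ 1.7999e+02  7.0000e-02 -2.8900e+01] w 0.0078 F [ 0.25  0.09 -1.13] ff 30.0
shift tool [ 0.0007 -0.0013  0.0787] turn [ 0.01  0.07 -0.25]
time: 9.25
tool_pos: [0.5487, -0.1844, 0.2509]
ee_rot: [3.141, 0.001, -0.504]
wrist_force: [0.3, 0.0, -1.9]
width: 0.0076
finger_force: 30.0
```

No contact. The edge is in the slot throat; continuing.

```bash
python3 -m crank '[[1,[0,0,0.005],[0,0,0]],[1,[0,0,0.005],[0,0,0]],[1,[0,0,0.005],[0,0,0]],[1,[0,0,0.005],[0,0,0]],[1,[0,0,0.005],[0,0,0]],[1,[0,0,0],[0,0,0]],[1,[0,0,0],[0,0,0]]]'
python3 -c "
from h import *
s=snap('wrist','w5')
togo([.5498,-.1835,.18],-28.65)
cv2.imwrite('pics/w5c.png',cv2.resize(s['color'][60:210,265:365,::-1],None,fx=4,fy=4,interpolation=cv2.INTER_NEAREST))"
```

```text
time: 9.95
tool_pos: [0.5488, -0.1844, 0.2263]
ee_rot: [3.141, 0.0, -0.504]
wrist_force: [-0.7, -0.9, -1.5]
width: 0.0079
finger_force: 30.0
t 10.0 pos [ 0.5489 -0.1845  0.2266] rpy [ 1.800e+02 -2.000e-02 -2.889e+01] w 0.0079 F [-0.67  0.32 -0.66] ff 30.0
shift tool [ 0.0003 -0.0012  0.0466] turn [ 0.   -0.02 -0.24]
```

View pics/w5c.png

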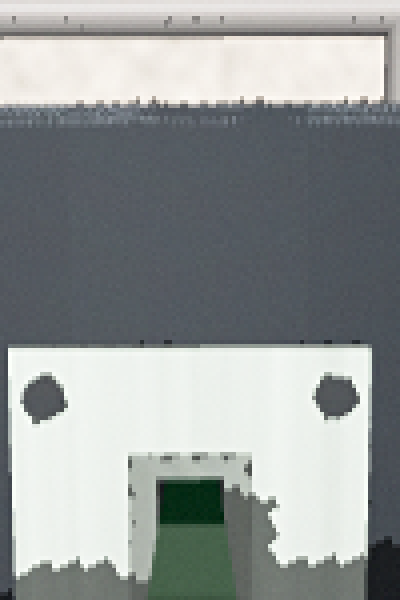

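The plate is in the slot and centred (plate about 191, slot 190). Continuing down.

```bash
python3 -m crank '[[1,[0,0,0.006],[0,0,0]],[1,[0,0,0.006],[0,0,0]],[1,[0,0,0.006],[0,0,0]],[1,[0,0,0.006],[0,0,0]],[1,[0,0,0],[0,0,0]]]'
python3 -m crank '[[1,[0,0,0.006],[0,0,0]],[1,[0,0,0.006],[0,0,0]],[1,[0,0,0.006],[0,0,0]],[1,[0,0,0.005],[0,0,0]],[1,[0,0,0],[0,0,0]],[1,[0,0,0],[0,0,0]]]'
python3 - <<'E'
from h import *
s=snap('side','s6'); snap('wrist','w6')
togo([.5498,-.1835,.18],-28.65)
w=load('w6')['color']
a=cv2.resize(s['color'][150:250,240:370],(520,400),interpolation=cv2.INTER_CUBIC); b=cv2.resize(w[100:250,285:345],(160,400),interpolation=cv2.INTER_CUBIC)
cv2.imwrite('pics/c6.png',np.hstack([a,b])[:,:,::-1])
E
```

```text
time: 10.5
tool_pos: [0.5482, -0.1842, 0.2008]
ee_rot: [3.141, 0.003, -0.504]
wrist_force: [-0.3, -0.6, -2.1]
width: 0.0079
finger_force: 30.0
time: 11.1
tool_pos: [0.5489, -0.1844, 0.1793]
ee_rot: [3.142, 0.0, -0.504]
wrist_force: [-0.1, 0.2, -1.5]
width: 0.0077
finger_force: 30.0
t 11.2 pos [ 0.549  -0.1845  0.1799] rpy [ 1.80e+02 -4.00e-02 -2.89e+01] w 0.0078 F [ 0.25 -0.42 -1.3 ] ff 30.0
shift tool [ 0.0002 -0.0013 -0.0001] turn [ 0.   -0.04 -0.25]
```

View pics/c6.png

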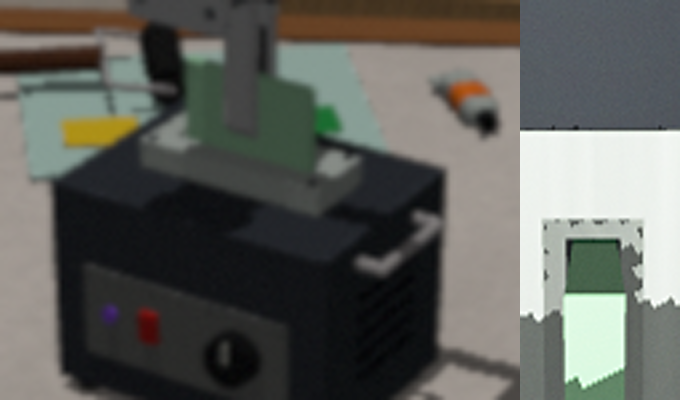

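Only the pale margin shows above the guard, and the plate is centred in the slot. I go 2 mm deeper for margin, then hold.

```bash
python3 -m crank '[[1,[0,0,0.002],[0,0,0]],[1,[0,0,0],[0,0,0]],[1,[0,0,0],[0,0,0]],[1,[0,0,0],[0,0,0]],[1,[0,0,0],[0,0,0]],[1,[0,0,0],[0,0,0]],[1,[0,0,0],[0,0,0]],[1,[0,0,0],[0,0,0]]]'
for i in 1 2 3 4; do python3 -m crank '[[1,[0,0,0],[0,0,0]],[1,[0,0,0],[0,0,0]],[1,[0,0,0],[0,0,0]],[1,[0,0,0],[0,0,0]],[1,[0,0,0],[0,0,0]],[1,[0,0,0],[0,0,0]],[1,[0,0,0],[0,0,0]],[1,[0,0,0],[0,0,0]]]' | grep -E 'time|force|pos'; done
python3 -m crank '[[1,[0,0,0],[0,0,0]],[1,[0,0,0],[0,0,0]],[1,[0,0,0],[0,0,0]],[1,[0,0,0],[0,0,0]],[1,[0,0,0],[0,0,0]]]'
```

```text
time: 12.0
tool_pos: [0.5489, -0.1844, 0.1775]
ee_rot: [3.142, -0.0, -0.504]
wrist_force: [0.1, -0.1, -2.2]
width: 0.0079
finger_force: 30.0
time: 12.8
tool_pos: [0.5489, -0.1845, 0.1775]
wrist_force: [-0.6, -0.2, -1.3]
finger_force: 30.0
time: 13.6
tool_pos: [0.5489, -0.1845, 0.1775]
wrist_force: [0.8, -0.3, -1.0]
finger_force: 30.0
time: 14.4
tool_pos: [0.5489, -0.1844, 0.1775]
wrist_force: [0.6, 0.0, -0.6]
finger_force: 30.0
time: 15.2
tool_pos: [0.5489, -0.1845, 0.1775]
wrist_force: [-0.1, -0.4, -1.4]
finger_force: 30.0
time: 15.7
tool_pos: [0.5489, -0.1844, 0.1775]
ee_rot: [3.142, -0.0, -0.504]
wrist_force: [-0.8, 0.0, -1.4]
width: 0.0078
finger_force: 30.0
```

```bash
python3 -c "
from bench import robot
print(robot.close_job())"
```

```text
the job is handed in; nothing more can be done
None
```

I handed the job in with the green plate still gripped, hanging still in the UV-box slot for over 3.5 s, its coating below the guard top and no sideways push beyond sensor noise; the other plates, tube and knife were not touched.

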